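Pack the gap in a weld fit-up

ROBOT

A 6-joint arm with a two-finger parallel gripper is mounted at the origin on the work surface. World frame = base frame: x ahead of the robot, y to its left, z up, the work surface at z = 0. Lengths are in m, angles in rad, forces in N, time in s.
With the tool pointing down it reaches from about 0.25 to 0.775 m from the base axis. Payload 4 kg.
Tool frame: the origin (TCP) lies between the finger pads; the fingertips stand 14 mm ahead of it and the grasp point (between the pads) lies 5 mm behind it (robot.tips_ahead is the distance from the TCP to the fingertips, in m); z points along the fingers, y is the direction in which the jaws open and shut (so a half turn about z gives the same grasp; the last joint's range is limited). The gripper opens to 94 mm and grips with 3 to 60 N. Pads are 16 mm wide; open, the fingers measure 119 mm over their backs; the gripper's body (75 mm by 177 mm) begins 78 mm behind the grasp point.
Start: joints at [-1.404, 0.087, 1.371, -0, 1.684, -0.103], TCP at [0.147, -0.53, 0.22] pointing down, gripper open.
Joint ranges: [-3.1, 3.1], [-0.76, 2.03], [0.27, 2.55], [-1.08, 4.22], [0.17, 2.65], [-2.57, 2.57]. Speed limits (rad/s): [2.79, 2.79, 3.14, 3.14, 3.14, 3.14].

INTERFACE

Orientations are given as [roll, pitch, yaw] about the fixed x, y, z axes, in that order (R = Rz(yaw) Ry(pitch) Rx(roll)).
In Python, from bench import robot, optics, job gives the robot as it stands.
- The arm moves only by the tool apply_moves, never from a script. Its argument "moves" is a list of rows, each a list of 3 entries, a list of its own where there are three numbers: the shift along the tool's x, y, z in cm, then the turn, a rotation vector about the tool's x, y, z in rad, then the opening, from 0 (shut) to 1 (fully open). In form: [[[tx, ty, tz], [rx, ry, rz], grip], ...]. A call has exactly 10 rows; each row is the pose to reach, as a shift and turn from the pose commanded when the call began, along the tool's axes at that moment; what a row does not reach only later rows make up. A row lasts 1/12 s, in which the tool goes at most 41.7 mm and 7.16 degrees, less where a joint would pass 70% of its speed; a pose out of reach is approached as far as the arm can. A call with a gripper value outside its range is refused whole. The fingers move at their own pace and stop on an object; the grip force is fixed at half the most. Time passes only in rows, so rows that repeat a pose let the fingers close, or fill a call up. It gives the time, the measured TCP pose, the force and the opening at its end, in the units of the state.
- robot.get_obs(): the state, without advancing time (a new reading comes with each control period).
- optics.snapshot(name): name is "side" or "top" or "wrist"; returns the picture (420x560x3 uint8, red, green, blue); there is no depth.
- optics.get_calibration(name): a dict with "fx", "fy", "cx", "cy" (pixels), "rvec" (rotation vector, rad) and "tvec" (3), from world to camera coordinates, as OpenCV has them. Camera axes: x right, y down, z forward; pixel columns grow to the right and rows downward; lengths in m; the calibration is good to about 2 mm. A picture is of the moment at which its call begins: read the wrist's pose just before it. get_calibration takes no time and is no camera call; for the wrist camera it gives the pose at the moment of the call.
- job.close_job(): hands the job in, once; it reports no verdict.
The state is a dict: "time": time; "joint_positions": joint angles; "qvel": joint speeds; "joint_torque": joint torques, N m; "tool_pos": TCP position; "ee_rot": TCP orientation; "wrist_force": force on the tool from outside, world axes, zero at the start; "wrist_torque": the same for the moment, N m; "width": finger opening in m.
Only numpy, scipy, OpenCV 4.12 (cv2) and the standard library are available. Lean on these libraries where they do the work, as an engineer would, in place of code of your own. Each camera call takes 0.05 s, during which the arm holds its last target.

TASK

The gap in the weld jig, between the low block with the sprung brass shoe and the clamped steel angle, has to be packed before tacking: try the upright gauge packers from the board in it until you find one that slides in from above and sits snug, clearly pressing the shoe back instead of standing loose. Feel for it gently, never forcing the jig (a push of about 20 N is plenty); leave that packer released, fully home on the base plate in front of the shoe, the other two standing upright on the board, and everything else where it is.

Things in the scene. Friction and masses are not known exactly. Their poses are not given: they have to be found in the camera images.
- packer_thin: steel gauge packer, thinnest of three: upright blade 14 mm thick (y), 36 mm wide (x), 60 mm tall; on top a dark steel grip block 24 (y) x 30 (x) x 30 mm tall, same on all three (90 mm overall). About 0.25 kg. Origin: centre of the blade's underside; z up. Stands on the board, its x roughly along the board's x; its place in the row varies.
- packer_mid: steel gauge packer, middle one of three: upright blade 16.5 mm thick (y), 36 mm wide (x), 60 mm tall; on top a dark steel grip block 24 (y) x 30 (x) x 30 mm tall, same on all three (90 mm overall). About 0.25 kg. Origin: centre of the blade's underside; z up. Stands on the board, its x roughly along the board's x; its place in the row varies.
- packer_thick: steel gauge packer, thickest of three: upright blade 19 mm thick (y), 36 mm wide (x), 60 mm tall; on top a dark steel grip block 24 (y) x 30 (x) x 30 mm tall, same on all three (90 mm overall). About 0.25 kg. Origin: centre of the blade's underside; z up. Stands on the board, its x roughly along the board's x; its place in the row varies.
- jig: fixed weld jig: steel base plate 200 (x) x 160 (y) x 12 mm; on it a low block, 110 mm long (x), y = -30 to 0, top 42 mm (bolt heads 47 mm). Facing it at y = +14.5 to +22.5 mm, differing each time, stands the upright leg (7 mm thick, top 57 mm) of a clamped steel angle 120 mm long, parallel to it. Between them the gap, open above; floor 12 mm. Heights from the bench. Origin: bench level, mid block face; z up.
- shoe (a joint): brass sprung shoe in the middle of the block's face, 40 mm wide (x), standing 4.5 mm out into the gap, with a ramp on its top (11 mm tall, upper end near the block's top). Value: how far it is pushed back towards -y, 0 free to 0.0045 m fully in; about 1 N at rest, 5 N fully in. A packer too thick for the gap with the shoe fully in cannot enter; one too thin leaves the shoe out and stands loose.
- board: fixed plywood board 250 mm (x) x 100 mm (y), 6 mm thick, on which the packers stand in a row along x, about 80 mm apart. Origin: centre of its underside.
- hammer: workshop hammer lying on the bench; a bystander, to be left alone
- wrench: steel wrench lying flat; a bystander, to be left alone
- brush: brush with a handle, lying flat; a bystander, to be left alone
- offcut: short steel angle offcut, 60 x 40 x 40 mm; a bystander, to be left alone
- tin: grey can, 70 mm diameter, 75 mm tall; a bystander, to be left alone
- mug: white mug, 80 mm diameter, 90 mm tall; a bystander, to be left alone
- collar: steel ring, 60 mm outside, 20 mm tall, lying flat; a bystander, to be left alone

How it is judged:
By the outcome, as a careful person would: the job done as asked, in the order asked, and still so for the second after the job is handed in, with the robot touching nothing.
It also fails if it takes over 72 s, if anything falls off the work surface, if the arm or the gripper's body presses on something with over 40 N, if the wrist force passes 120 N, or if a joint passes its speed limit or range.

## Working session

There is one attempt and no reset: what is moved stays moved. The work goes in short steps, Python scripts to look and compute and a tool call to move; the robot and the scene stay as the last step left them, time stands still between calls to the robot, and variables do not carry over. Pictures are saved under pics/ and viewed, and the job is handed in when it is done.

Besides the shell and the picture viewer there is one more tool, called after "Request:" by a JSON object that holds its "op" and its "data", one argument or row to a line. apply_moves: Moves the arm, as the interface text tells. Its arguments: {"type":"object","properties":{"moves":{"type":"array"}},"required":["moves"]}

```bash
mkdir -p pics
cat > h.py <<'E'
import numpy as np, cv2
from bench import robot, optics, job
def snap(name,fn):
    c=optics.get_calibration(name); im=optics.snapshot(name)
    cv2.imwrite('pics/'+fn,im[:,:,::-1]); np.save('pics/'+fn+'.npy',dict(c=c,im=im),allow_pickle=True); return c,im
def load(fn):
    d=np.load('pics/'+fn+'.npy',allow_pickle=True).item(); return d['c'],d['im']
def K(c): return np.array([[c['fx'],0,c['cx']],[0,c['fy'],c['cy']],[0,0,1.]])
def proj(c,P): return cv2.projectPoints(np.array(P,float).reshape(-1,3),np.array(c['rvec'],float),np.array(c['tvec'],float),K(c),None)[0].reshape(-1,2)
def ray(c,uv):
    R=cv2.Rodrigues(np.array(c['rvec'],float))[0]; t=np.array(c['tvec'],float).ravel()
    d=R.T@np.linalg.inv(K(c))@np.array([uv[0],uv[1],1.]); return -R.T@t,d
def atz(c,uv,z):
    o,d=ray(c,uv); return o+d*(z-o[2])/d[2]
def tri(*cu):
    A=np.zeros((3,3));b=np.zeros(3)
    for c,uv in cu:
        o,d=ray(c,uv); d=d/np.linalg.norm(d); M=np.eye(3)-np.outer(d,d); A+=M;b+=M@o
    p=np.linalg.solve(A,b); return p,[np.linalg.norm(np.cross(p-ray(c,uv)[0],ray(c,uv)[1]/np.linalg.norm(ray(c,uv)[1]))) for c,uv in cu]
def crop(fn,x0,y0,x1,y1,out,s=None):
    im=cv2.imread('pics/'+fn)[y0:y1,x0:x1]; s=s or min(800/(x1-x0),600/(y1-y0))
    cv2.imwrite('pics/'+out,cv2.resize(im,None,fx=s,fy=s,interpolation=cv2.INTER_CUBIC)); print('scale',s)
E
python3 - <<'E'
from h import *
for n in('top','side','wrist'):
    c,im=snap(n,n+'0.png'); print(n,ray(c,(280,210)),c['fx'])
o=robot.get_obs();print(o)
E
```

```text
top (array([0.31208718, 0.02649938, 1.21859989]), array([ 0.17547726, -0.01456845, -0.98444115])) 385.20932265854776
side (array([0.0783321 , 0.78164653, 0.92623316]), array([ 0.34868491, -0.61024406, -0.71139545])) 496.965017874366
wrist (array([ 0.22377464, -0.50867151,  0.38464259]), array([-0.2768608 , -0.05644451, -0.95941207])) 292.824160298531
{'time': 0.15, 'joint_positions': array([-1.40410618e+00,  8.78050687e-02,  1.37187996e+00,  3.38308468e-07,
        1.68363751e+00, -1.03095987e-01]), 'qvel': array([-0.00020808, -0.00018207, -0.00206113, -0.00208107, -0.00024704,
       -0.00129361]), 'joint_torque': array([ 2.36687702e-03, -3.40643156e+01, -3.02793825e+01,  7.20203156e-02,
        3.05421883e-02, -1.14741856e-04]), 'tool_pos': array([ 0.14651958, -0.52970704,  0.21857598]), 'ee_rot': array([-3.13987199e+00, -1.78363118e-04,  2.69786015e-01]), 'wrist_force': array([-0.1018687 ,  0.38369414,  0.4452187 ]), 'wrist_torque': array([0.01615691, 0.00193655, 0.0120986 ]), 'width': 0.09404784302296651}
```

View pics/top0.png

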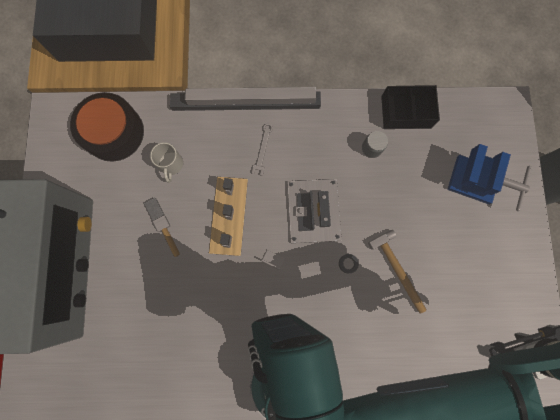

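View pics/side0.png

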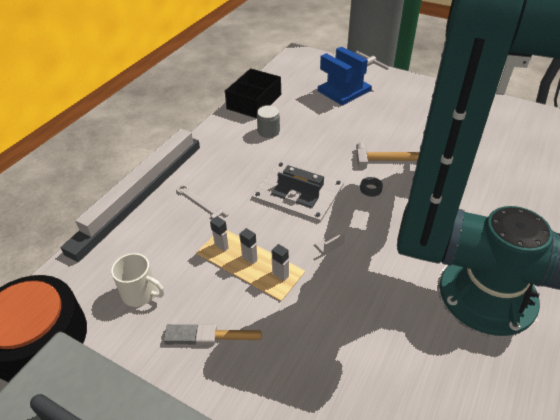

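View pics/wrist0.png

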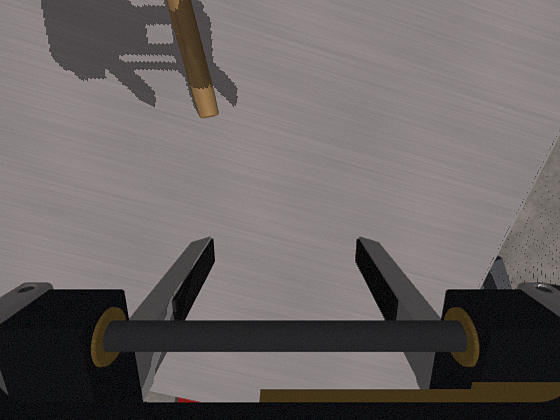

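The top view shows the packers at about (228,185), (227,211) and (225,239), with the jig at about (314,211). In the side view the packers are at (219,233), (249,247) and (281,263), and the jig is at (300,190). I'll enlarge these.

Run:
```python
from h import *
crop('top0.png',200,165,350,275,'t0c.png')
crop('side0.png',180,150,360,300,'s0c.png',4)
c,_=load('top0.png')
for uv in [(228,185),(227,211),(225,239),(314,211),(217,177),(247,180),(210,252),(242,255)]: print(uv,atz(c,uv,0.006))
```

```text
scale 5.333333333333333
scale 4
(228, 185) [0.61299149 0.17532772 0.006     ]
(227, 211) [0.52761583 0.17792969 0.006     ]
(225, 239) [0.43807111 0.18356885 0.006     ]
(314, 211) [ 0.52330096 -0.10007089  0.006     ]
(217, 177) [0.64025803 0.21122219 0.006     ]
(247, 180) [0.62872466 0.11384082 0.006     ]
(210, 252) [0.39799594 0.23020115 0.006     ]
(242, 255) [0.38706449 0.12997833 0.006     ]
```

View pics/t0c.png

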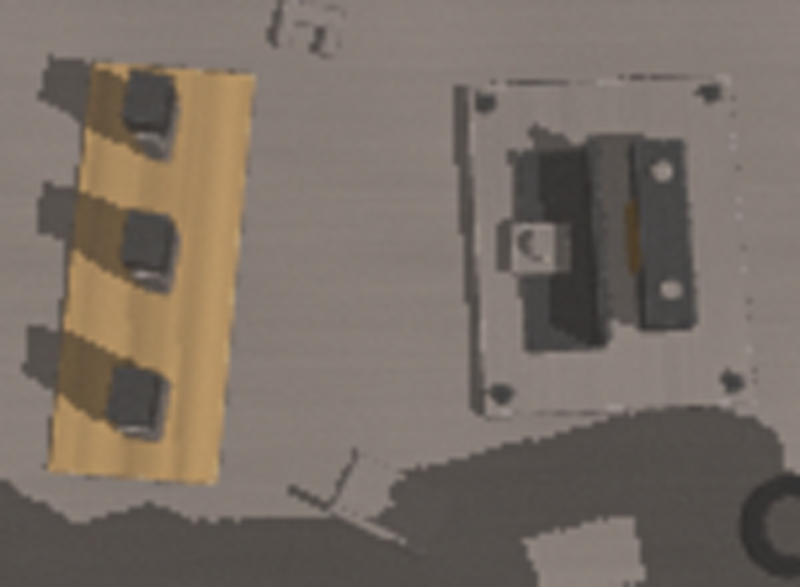

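View pics/s0c.png

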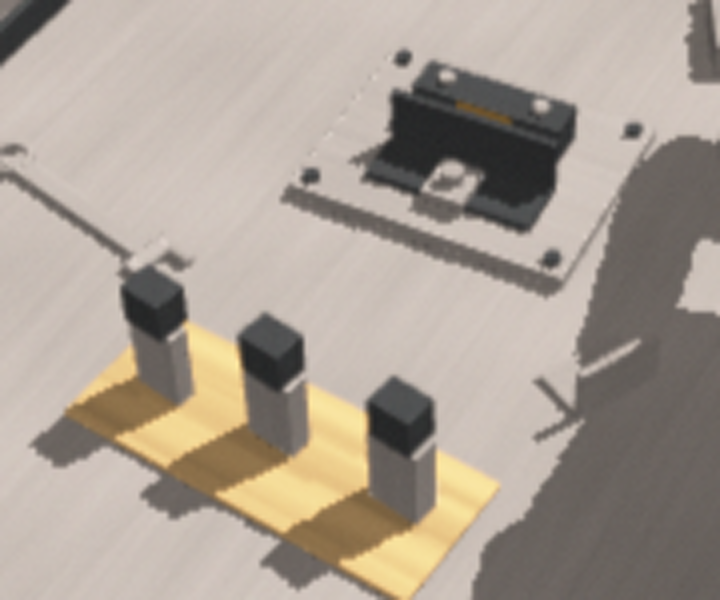

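```bash
cat >> h.py <<'E'
from scipy.spatial.transform import Rotation as Rn
def tocmd(p,yaw,pose=None):
    """shift(cm)/rotvec in tool frame from current pose to (p, tool down with yaw)"""
    o=robot.get_obs() if pose is None else pose
    R0=Rn.from_euler('xyz',o['ee_rot']); R1=Rn.from_euler('xyz',[np.pi,0,yaw])
    s=R0.inv().apply(np.array(p)-o['tool_pos'])*100; r=(R0.inv()*R1).as_rotvec()
    return np.round(s,3),np.round(r,4)
E
python3 - <<'E'
from h import *
c,_=load('top0.png')
f=lambda u,v:(200+u/5.3333,165+v/5.3333)
b1,b2=atz(c,f(662,170),.047),atz(c,f(671,289),.047)
print(b1,b2,np.arctan2(*(b1-b2)[[1,0]]))
pc=[atz(c,f(*p),.012) for p in [(485,102),(710,92),(733,381),(501,394)]]
print(np.array(pc), np.mean(pc,0), np.arctan2(*(pc[0]-pc[3])[[1,0]]),np.arctan2(*(pc[1]-pc[2])[[1,0]]))
bc=[atz(c,f(*p),.006) for p in [(94,63),(255,74),(217,485),(48,470)]]
print(np.array(bc), np.mean(bc,0), np.arctan2(*(bc[0]-bc[3])[[1,0]]),np.arctan2(*(bc[1]-bc[2])[[1,0]]))
print(tocmd([0.47,-0.1,0.22],0.08))
E
```

```text
[ 0.56025332 -0.12879199  0.047     ] [ 0.49002717 -0.13128176  0.047     ] 0.035438758051501436
[[ 0.61129181 -0.02809214  0.012     ]
 [ 0.61542487 -0.16432917  0.012     ]
 [ 0.43996783 -0.17038598  0.012     ]
 [ 0.43444184 -0.03347349  0.012     ]] [ 0.52528159 -0.0990702   0.012     ] 0.03041951027578101 0.03450644652464787
[[0.64085554 0.20920046 0.006     ]
 [0.63244731 0.11119601 0.006     ]
 [0.38421168 0.13408044 0.006     ]
 [0.39453485 0.23327636 0.006     ]] [0.51301234 0.17193832 0.006     ] -0.09743259224438482 -0.09192848191592912
(array([ 42.631, -32.795,  -0.078]), array([-0.0017, -0.    ,  0.1898]))
```

Request:
{"op": "apply_moves", "data": {
  "moves": [
    [[4, -3, 0], [0, 0, 0.02], 1],
    [[7.5, -5.5, 0], [0, 0, 0.05], 1],
    [[11, -8.5, 0], [0, 0, 0.07], 1],
    [[14, -11, 0], [0, 0, 0.1], 1],
    [[17, -13, 0], [0, 0, 0.12], 1],
    [[20, -15.5, 0], [0, 0, 0.14], 1],
    [[23, -18, 0], [0, 0, 0.16], 1],
    [[26, -20, 0], [0, 0, 0.2], 1],
    [[29, -22.5, 0], [0, 0, 0.22], 1],
    [[32, -25, 0], [0, 0, 0.24], 1]
  ]
}}

```text
time: 0.98
tool_pos: [0.389, -0.2021, 0.2193]
ee_rot: [3.141, -0.0, 0.029]
wrist_force: [1.0, 0.5, -0.8]
width: 0.0941
```

Run:
```python
from h import *
o=robot.get_obs(); print(o['tool_pos'],o['ee_rot'],o['qvel'],tocmd([0.47,-0.1,0.22],0.033))
```

```text
[ 0.38898296 -0.20205337  0.21931741] [ 3.14145767e+00 -3.40693075e-05  2.85545424e-02] [ 1.08047612e+00  9.90493759e-02 -8.28180539e-02 -1.14379073e-03
 -2.23785277e-02  1.30589506e+00] (array([ 8.39 , -9.97 , -0.069]), array([ 0.0001, -0.    , -0.0044]))
```

Request:
{"op": "apply_moves", "data": {
  "moves": [
    [[2.8, -3, 0], [0, 0, 0], 1],
    [[5, -6, 0], [0, 0, 0], 1],
    [[7, -8.5, 0], [0, 0, 0], 1],
    [[8, -9.5, 0], [0, 0, 0], 1],
    [[8, -9.5, 0], [0, 0, 0], 1],
    [[8, -9.5, 0], [0, 0, 0], 1],
    [[8, -9.5, 0], [0, 0, 0], 1],
    [[8, -9.5, 0], [0, 0, 0], 1],
    [[8, -9.5, 0], [0, 0, 0], 1],
    [[8, -9.5, 0], [0, 0, 0], 1]
  ]
}}

```text
time: 1.82
tool_pos: [0.4651, -0.1074, 0.2196]
ee_rot: [3.141, -0.0, 0.028]
wrist_force: [0.3, 0.1, 0.3]
width: 0.0937
```

Run:
```python
from h import *
o=robot.get_obs(); print(o['tool_pos'],o['ee_rot'],o['qvel'],o['wrist_force'])
snap('wrist','w1.png')
```

```text
[ 0.465059   -0.10741453  0.21957797] [ 3.14131678e+00 -1.42318612e-04  2.79500586e-02] [ 5.80340025e-03  3.71168875e-03 -1.28755653e-03 -8.75647899e-05
 -1.56649439e-03  2.06106848e-03] [0.31262517 0.09955995 0.27438554]
```

View pics/w1.png

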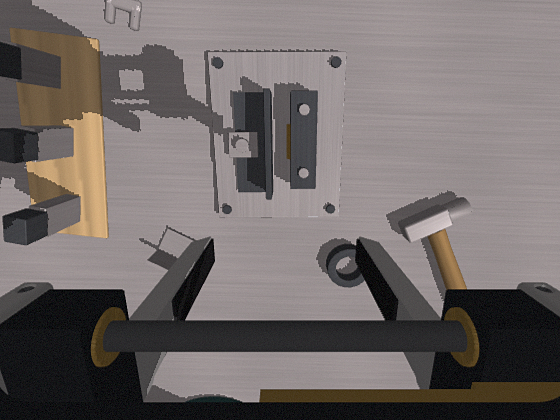

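The wrist view shows the jig at (275,135): the angle leg near col 268, the brass shoe at (288,142) and the block at cols 290-317. I'll enlarge it.

Run:
```python
from h import *
crop('w1.png',195,40,355,225,'w1c.png',3.2)
crop('w1.png',225,80,325,200,'w1d.png',5)
crop('w1.png',0,20,120,250,'w1e.png',2.6)
```

```text
scale 3.2
scale 5
scale 2.6
```

View pics/w1d.png

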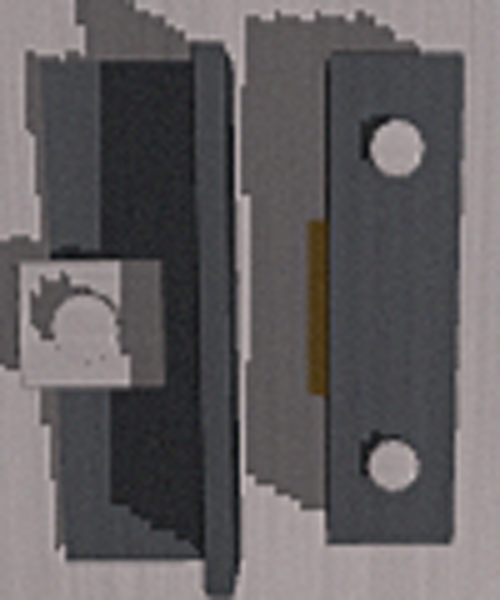

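View pics/w1e.png

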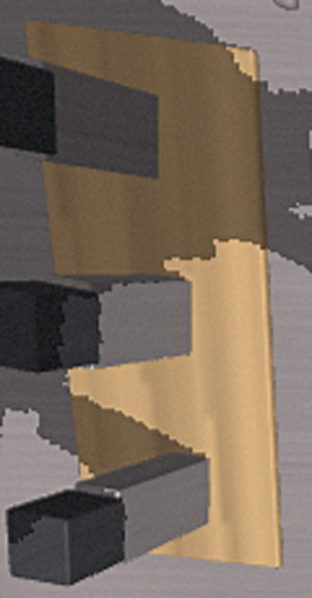

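Run:
```python
from h import *
c,_=load('w1.png')
f=lambda u,v:(225+u/5-.4,80+v/5-.4)
P=lambda u,v,z: atz(c,f(u,v),z)
A=P(328,52,.042);B=P(327,542,.042)
print('block face',A,B,np.linalg.norm(A-B),np.arctan2(*(A-B)[[1,0]]))
C=P(223,45,.057);D=P(238,593,.057)
print('leg inner',C,D,np.linalg.norm(C-D),np.arctan2(*(C-D)[[1,0]]))
E_=P(191,45,.057);F=P(207,593,.057);print('leg outer',E_,F)
b1=P(397,150,.047);b2=P(394,465,.047); print('bolts',b1,b2,np.arctan2(*(b1-b2)[[1,0]]))
d=(A-B)/np.linalg.norm(A-B); n=np.array([-d[1],d[0]])
for X in(C,D,E_,F): print((X-A)[:2]@n)
s1=P(308,220,.04);s2=P(308,394,.04);print('shoe',s1,s2,(s1-A)[:2]@n,(s1-s2))
g=lambda u,v:(u/2.6-.3,20+v/2.6-.3)
for n_,a,b in [('near',(125,505),(208,455)),]: pass
# packer blade bottom right edge on board z=.006: near packer (209,523)-(208,455?) 
for nm,q in [('far',[(158,178),(158,97)]),('mid',[(190,353),(190,275)]),('near',[(209,523),(208,457)])]:
    print(nm,[atz(c,g(*k),.006) for k in q])
for q in [(258,52),(282,567)]: print('board',atz(c,g(*q),.006))
```

```text
block face [ 0.58106737 -0.10970996  0.042     ] [ 0.47159642 -0.11315315  0.042     ] 0.10952508451509645 0.03144256702106455
leg inner [ 0.58024592 -0.08750769  0.057     ] [ 0.46217353 -0.09262315  0.057     ] 0.1181831527484224 0.04329774815615948
leg outer [ 0.58005726 -0.08081315  0.057     ] [ 0.4619664  -0.08545059  0.057     ]
bolts [ 0.56090581 -0.12546704  0.047     ] [ 0.49138603 -0.12800899  0.047     ] 0.0365481436538163
0.022217124897846215
0.020816075033935393
0.02891428102171193
0.027991608906898863
shoe [ 0.54559182 -0.10639389  0.04      ] [ 0.506415   -0.10756468  0.04      ] 0.0044296899398699584 [0.03917681 0.00117079 0.        ]
far [array([0.57907381, 0.16767595, 0.006     ]), array([0.61343058, 0.16145021, 0.006     ])]
mid [array([0.49850041, 0.16652252, 0.006     ]), array([0.535819  , 0.16018774, 0.006     ])]
near [array([0.40977228, 0.17162236, 0.006     ]), array([0.44564433, 0.16628883, 0.006     ])]
board [0.63298753 0.11346785 0.006     ]
board [0.38596897 0.1365769  0.006     ]
```

Near the middle, the block face is at y = -0.111 and the angle leg's inner face about 21.5 mm from it, so the 19 mm packer should be the one. To tell the packers apart, I'll look at their end faces with the tool tilted.

Run:
```python
from h import *
print(tocmd([0.36,0.17,0.18],0.0))
```

```text
(array([ -9.729, -28.015,   3.95 ]), array([ 0.0002, -0.0002,  0.0282]))
```

Request:
{"op": "apply_moves", "data": {
  "moves": [
    [[-1, -3, 0], [0, 0.05, 0], 1],
    [[-2, -6.5, 0], [0, 0.1, 0], 1],
    [[-4, -10, 0], [0, 0.16, 0], 1],
    [[-5, -14, 0], [0, 0.22, 0], 1],
    [[-7, -17, 0], [0, 0.28, 0], 1],
    [[-8, -20.5, 0], [0, 0.34, 0], 1],
    [[-9, -24, 0], [0, 0.4, 0], 1],
    [[-9.5, -27, 0.5], [0, 0.46, 0], 1],
    [[-9.5, -28, 1], [0, 0.5, 0], 1],
    [[-9.5, -28, 1], [0, 0.5, 0], 1]
  ]
}}

```text
time: 2.7
tool_pos: [0.3595, 0.1726, 0.2075]
ee_rot: [3.141, -0.499, 0.037]
wrist_force: [-0.7, -0.0, 0.3]
width: 0.0941
```

Request:
{"op": "apply_moves", "data": {
  "moves": [
    [[-1, 0, 2], [0, 0.1, 0], 1],
    [[-1.5, 0, 4], [0, 0.15, 0], 1],
    [[-1.5, 0, 4], [0, 0.15, 0], 1],
    [[-1.5, 0, 4], [0, 0.15, 0], 1],
    [[-1.5, 0, 4], [0, 0.15, 0], 1],
    [[-1.5, 0, 4], [0, 0.15, 0], 1],
    [[-1.5, 0, 4], [0, 0.15, 0], 1],
    [[-1.5, 0, 4], [0, 0.15, 0], 1],
    [[-1.5, 0, 4], [0, 0.15, 0], 1],
    [[-1.5, 0, 4], [0, 0.15, 0], 1]
  ]
}}

```text
time: 3.53
tool_pos: [0.3686, 0.1707, 0.1679]
ee_rot: [-3.141, -0.651, 0.029]
wrist_force: [0.1, -0.2, 0.7]
width: 0.0942
```

Run:
```python
from h import *
o=robot.get_obs(); print(o['tool_pos'],o['ee_rot'],o['joint_positions'])
snap('wrist','w2.png')
```

```text
[0.36861474 0.17072784 0.16788274] [-3.14121814 -0.65061278  0.029184  ] [ 0.53949924 -0.67118275  2.17784039 -0.34282592  1.07401279  2.15828152]
```

View pics/w2.png

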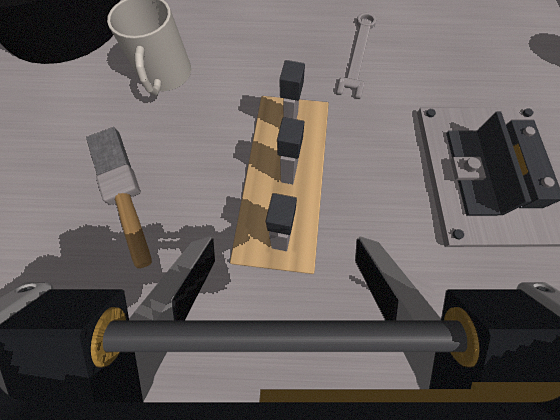

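The tilted view shows the three end faces at about (280,240), (288,165) and (291,105). I'll enlarge this one too.

Run:
```python
from h import *
crop('w2.png',255,185,315,255,'w2a.png',8)
crop('w2.png',255,50,325,190,'w2b.png',4.28)
```

```text
scale 8
scale 4.28
```

View pics/w2a.png

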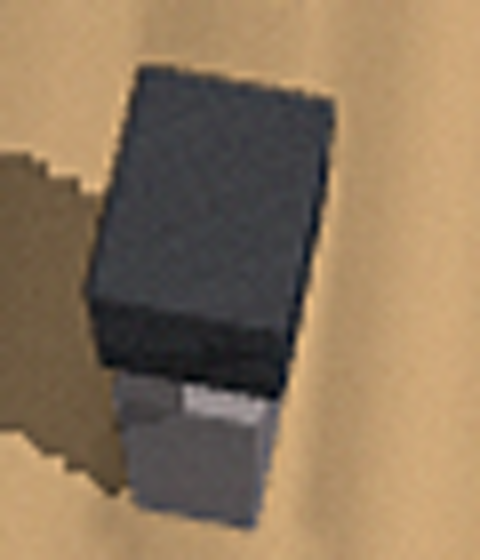

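View pics/w2b.png

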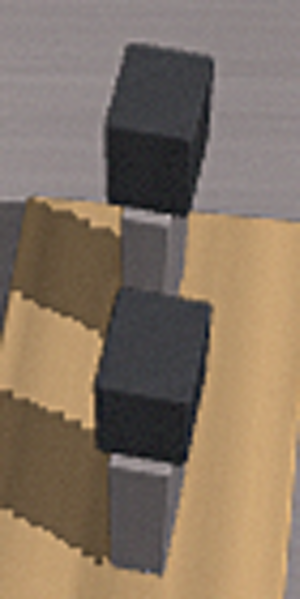

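Run:
```python
from h import *
c,_=load('w2.png')
a=lambda u,v:(255+u/8-.45,185+v/8-.45)
b=lambda u,v:(255+u/4.28-.4,50+v/4.28-.4)
def pr(n,f,p,q,z):
    P,Q=atz(c,f(*p),z),atz(c,f(*q),z); print(n,P,Q,np.linalg.norm(P-Q)*1000, (P+Q)/2)
pr('near bot',a,(134,511),(252,529),.006)
pr('near ledge',a,(120,412),(268,428),.066)
pr('near top',a,(90,298),(287,328),.096)
pr('near topback',a,(141,65),(335,98),.096)
pr('mid bot',b,(112,568),(163,576),.006)
pr('mid ledge',b,(109,470),(172,476),.066)
pr('mid top',b,(96,382),(190,396),.096)
pr('mid topback',b,(118,288),(212,302),.096)
pr('far ledge',b,(122,220),(170,226),.066)
pr('far top',b,(106,125),(194,138),.096)
pr('far topback',b,(127,44),(214,57),.096)
```

```text
near bot [0.41342849 0.18864751 0.006     ] [0.41121876 0.17098172 0.006     ] 17.803461831142755 [0.41232362 0.17981462 0.006     ]
near ledge [0.41176675 0.18762672 0.066     ] [0.41024278 0.16908179 0.066     ] 18.60743991811016 [0.41100477 0.17835426 0.066     ]
near top [0.41664962 0.18976785 0.096     ] [0.41372014 0.16727043 0.096     ] 22.687344183720604 [0.41518488 0.17851914 0.096     ]
near topback [0.4458451  0.18527845 0.096     ] [0.44225071 0.16226703 0.096     ] 23.290447127500457 [0.4440479  0.17377274 0.096     ]
mid bot [0.50133308 0.18038722 0.006     ] [0.49908075 0.16483041 0.006     ] 15.719011502614656 [0.50020691 0.17260881 0.006     ]
mid ledge [0.49993522 0.18023072 0.066     ] [0.49861779 0.16388311 0.066     ] 16.400607784371996 [0.49927651 0.17205691 0.066     ]
mid top [0.50615485 0.18304608 0.096     ] [0.50285536 0.16057685 0.096     ] 22.710198635231336 [0.5045051  0.17181147 0.096     ]
mid topback [0.53368289 0.17869742 0.096     ] [0.53013214 0.15550763 0.096     ] 23.460056211717774 [0.53190752 0.16710253 0.096     ]
far ledge [0.5810521  0.17943236 0.066     ] [0.57930954 0.16583491 0.066     ] 13.70865135407504 [0.58018082 0.17263363 0.066     ]
far top [0.58566304 0.18354828 0.096     ] [0.58190405 0.16048253 0.096     ] 23.370035682349897 [0.58378355 0.17201541 0.096     ]
far topback [0.61413509 0.17891124 0.096     ] [0.61010215 0.15541896 0.096     ] 23.83593674441038 [0.61211862 0.1671651  0.096     ]
```

Run:
```python
from h import *
t,_=load('top0.png');s,_=load('side0.png');w1,_=load('w1.png');w2,_=load('w2.png')
a=lambda u,v:(255+u/8-.45,185+v/8-.45)
g=lambda u,v:(u/2.6-.3,20+v/2.6-.3)
print('top centre',tri((t,(200+133/5.333-.4,165+397/5.333-.4)),(s,(180+401/4-.4,150+403/4-.4)),(w2,a(213,197))))
print('bottom corner',tri((w1,g(209,523)),(w2,a(252,529))))
# jig bolts top: w1 vs top0
f=lambda u,v:(225+u/5-.4,80+v/5-.4); h=lambda u,v:(200+u/5.333-.4,165+v/5.333-.4); k=lambda u,v:(180+u/4-.4,150+v/4-.4)
print(tri((w1,f(397,150)),(t,h(662,170)),(s,k(448,76))), tri((w1,f(394,465)),(t,h(671,289)),(s,k(541,105))))
print(tri((w1,f(223,45)),(s,k(393,92))))
print(tocmd([0.4296,0.1770,0.17],-0.155))
```

```text
top centre (array([0.42902032, 0.17488781, 0.09255882]), [np.float64(0.0011736622592457393), np.float64(0.0014913350616037036), np.float64(0.002077949704503421)])
bottom corner (array([0.41057499, 0.17075495, 0.00755446]), [np.float64(0.000354790211971543), np.float64(0.00035479021197159106)])
(array([ 0.56057262, -0.12697947,  0.04524529]), [np.float64(0.0014662973762437823), np.float64(0.001548527884970396), np.float64(0.0018026422207391823)]) (array([ 0.4908084 , -0.12937362,  0.04566801]), [np.float64(0.0013192449696690532), np.float64(0.0011242159418340036), np.float64(0.0010569181351528436)])
(array([ 0.58004272, -0.08757142,  0.05282552]), [np.float64(0.000705593444387174), np.float64(0.0007055934443874358)])
(array([ 5.024, -0.446,  3.521]), array([-0.0601, -0.6485,  0.178 ]))
```

Request:
{"op": "apply_moves", "data": {
  "moves": [
    [[0, 0, 0], [-0.01, -0.1, 0.03], 1],
    [[0.5, 0, 0], [-0.02, -0.2, 0.06], 1],
    [[1.5, -0.1, 1], [-0.03, -0.3, 0.09], 1],
    [[2.5, -0.2, 2], [-0.04, -0.4, 0.12], 1],
    [[3.5, -0.3, 2.5], [-0.05, -0.5, 0.14], 1],
    [[4.5, -0.4, 3], [-0.055, -0.6, 0.165], 1],
    [[5.02, -0.45, 3.52], [-0.06, -0.6485, 0.178], 1],
    [[5.02, -0.45, 3.52], [-0.06, -0.6485, 0.178], 1],
    [[5.02, -0.45, 3.52], [-0.06, -0.6485, 0.178], 1],
    [[5.02, -0.45, 3.52], [-0.06, -0.6485, 0.178], 1]
  ]
}}

```text
time: 4.42
tool_pos: [0.4285, 0.1771, 0.1691]
ee_rot: [3.141, 0.001, -0.154]
wrist_force: [-0.3, -0.1, 0.3]
width: 0.0938
```

Run:
```python
from h import *
o=robot.get_obs(); print(o['tool_pos'],o['ee_rot'],o['wrist_force'])
print(tocmd([0.4296,0.1770,0.081],-0.155))
snap('wrist','w3.png')
```

```text
[0.42850502 0.17705691 0.16909073] [ 3.14108410e+00  6.60039857e-04 -1.54052844e-01] [-0.34793892 -0.05349517  0.34888273]
(array([ 0.115, -0.016,  8.809]), array([0.0005, 0.0007, 0.0009]))
```

View pics/w3.png

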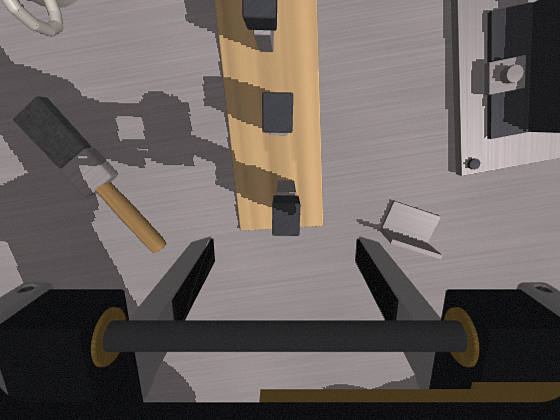

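Run:
```python
from h import *
c,_=load('w3.png')
crop('w3.png',255,170,315,245,'w3a.png',8)
y=-.155; R=np.array([[np.cos(y),-np.sin(y)],[np.sin(y),np.cos(y)]])
for dx,dy in [(-15,-12),(-15,12),(15,12),(15,-12)]:
    p=np.array([.4296,.177])+R@np.array([dx,dy])/1000
    q=proj(c,[[*p,.096]])[0]; print(q,(q-[255,170]+.45)*8)
print(tocmd([0.4296,0.1770,0.081],-0.155))
```

```text
scale 8
[298.49679129 235.74223569] [351.57433034 529.53788552]
[271.04065079 235.68894425] [131.92520633 529.11155402]
[270.63513721 202.53669718] [128.6810977  263.89357744]
[299.0090738  202.58730985] [355.67259043 264.29847878]
(array([ 1.390e-01, -6.000e-03,  8.844e+00]), array([ 0.0002, -0.    ,  0.0014]))
```

View pics/w3a.png

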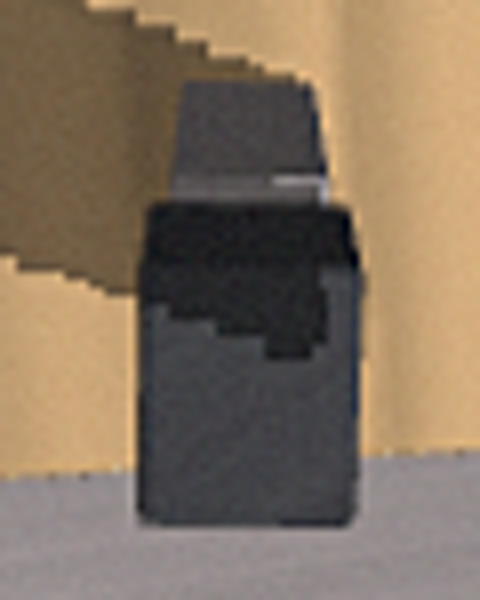

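Request:
{"op": "apply_moves", "data": {
  "moves": [
    [[0.1, 0.06, 2], [0, 0, 0], 1],
    [[0.1, 0.06, 4.5], [0, 0, 0], 1],
    [[0.1, 0.06, 7], [0, 0, 0], 1],
    [[0.1, 0.06, 8.5], [0, 0, 0], 1],
    [[0.1, 0.06, 8.8], [0, 0, 0], 1],
    [[0.1, 0.06, 8.8], [0, 0, 0], 1],
    [[0.1, 0.06, 8.8], [0, 0, 0], 0.6],
    [[0.1, 0.06, 8.8], [0, 0, 0], 0.4],
    [[0.1, 0.06, 8.8], [0, 0, 0], 0.2],
    [[0.1, 0.06, 8.8], [0, 0, 0], 0]
  ]
}}

```text
time: 5.3
tool_pos: [0.431, 0.1765, 0.0828]
ee_rot: [-3.141, -0.002, -0.155]
wrist_force: [-0.5, 0.5, 0.3]
width: 0.0709
```

Request:
{"op": "apply_moves", "data": {
  "moves": [
    [[0, 0, 0], [0, 0, 0], 0],
    [[0, 0, 0], [0, 0, 0], 0],
    [[0, 0, 0], [0, 0, 0], 0],
    [[0, 0, 0], [0, 0, 0], 0],
    [[0, 0, 0], [0, 0, 0], 0],
    [[0, 0, 0], [0, 0, 0], 0],
    [[0, 0, -0.5], [0, 0, 0], 0],
    [[0, 0, -1.5], [0, 0, 0], 0],
    [[0, 0, -3], [0, 0, 0], 0],
    [[0, 0, -5], [0, 0, 0], 0]
  ]
}}

```text
time: 6.13
tool_pos: [0.4288, 0.1759, 0.1307]
ee_rot: [3.14, 0.004, -0.155]
wrist_force: [0.6, -0.1, -2.5]
width: 0.0235
```

Run:
```python
from h import *
o=robot.get_obs(); print(o['tool_pos'],o['ee_rot'],o['wrist_force'],o['wrist_torque'],o['width'])
```

```text
[0.42879082 0.17585899 0.13066823] [ 3.13965376  0.00439473 -0.15482241] [ 0.57538487 -0.12478406 -2.54498963] [0.01091097 0.01790179 0.0385636 ] 0.023462601519595016
```

Run:
```python
from h import *
print(tocmd([.5259,-.1002,.165],.035))
```

```text
(array([13.837, 25.785, -3.444]), array([ 0.0015,  0.0046, -0.1898]))
```

Request:
{"op": "apply_moves", "data": {
  "moves": [
    [[0.5, 1, -2], [0, 0, -0.02], 0],
    [[2, 3.5, -4], [0, 0, -0.04], 0],
    [[3.5, 6.5, -5], [0, 0, -0.07], 0],
    [[5, 9.5, -5], [0, 0, -0.09], 0],
    [[7, 12.5, -5], [0, 0, -0.11], 0],
    [[8.5, 15.5, -5], [0, 0, -0.13], 0],
    [[10, 18.5, -5], [0, 0, -0.15], 0],
    [[11.5, 21.5, -4.5], [0, 0, -0.17], 0],
    [[13, 24, -4], [0, 0, -0.18], 0],
    [[13.8, 25.6, -3.5], [0, 0, -0.19], 0]
  ]
}}

```text
time: 6.97
tool_pos: [0.5277, -0.101, 0.1665]
ee_rot: [3.14, 0.0, 0.033]
wrist_force: [0.8, 0.3, -2.6]
width: 0.0241
```

Request:
{"op": "apply_moves", "data": {
  "moves": [
    [[0, 0, 0], [0, 0, 0], 0],
    [[0, 0, 0], [0, 0, 0], 0],
    [[0, 0, 0], [0, 0, 0], 0],
    [[0, 0, 0], [0, 0, 0], 0],
    [[0, 0, 0], [0, 0, 0], 0],
    [[0, 0, 0], [0, 0, 0], 0],
    [[0, 0, 0], [0, 0, 0], 0],
    [[0, 0, 0], [0, 0, 0], 0],
    [[0, 0, 0], [0, 0, 0], 0],
    [[0, 0, 0], [0, 0, 0], 0]
  ]
}}

```text
time: 7.8
tool_pos: [0.5271, -0.0978, 0.1665]
ee_rot: [3.141, 0.0, 0.035]
wrist_force: [-0.2, 0.0, -2.4]
width: 0.0241
```

Run:
```python
from h import *
o=robot.get_obs(); print(o['tool_pos'],o['ee_rot'],o['wrist_force'],o['wrist_torque'],o['width'])
snap('wrist','w4.png'); snap('side','s4.png')
crop('w4.png',230,100,350,330,'w4a.png',2.6)
crop('w4.png',225,80,335,230,'w4b.png',4)
```

```text
[ 0.52710401 -0.09782579  0.16654158] [3.14148441e+00 3.20706787e-04 3.54594778e-02] [-0.18087715  0.02264649 -2.36626756] [-0.01718087  0.02156891 -0.03899891] 0.024103793430407687
scale 2.6
scale 4
```

View pics/w4.png

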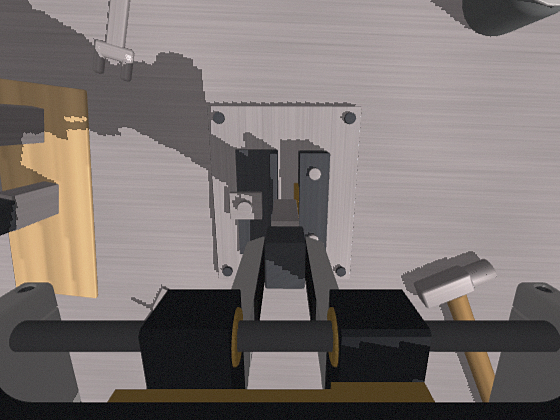

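View pics/w4b.png

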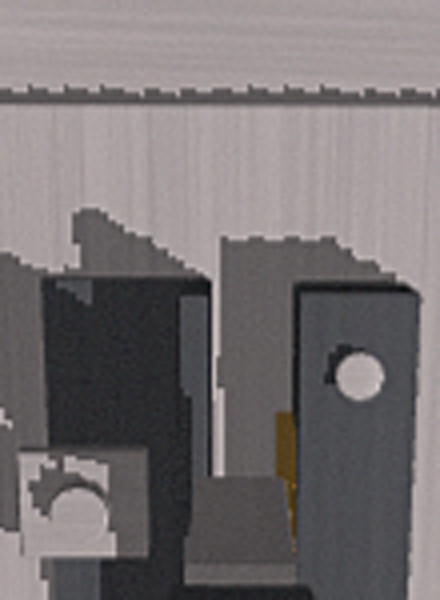

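Run:
```python
from h import *
c,_=load('w4.png'); f=lambda u,v:(225+u/4-.4,80+v/4-.4); P=lambda u,v,z: atz(c,f(u,v),z)
zb=.1665-.0755
a,b=P(196,478,zb),P(282,478,zb); print('blade',a,b,np.linalg.norm(a-b))
y=.035; n=np.array([-np.sin(y),np.cos(y)]); d=np.array([np.cos(y),np.sin(y)])
ref=np.array([.5263,-.1114])
pts={'blade l':a,'blade r':b,'block far':P(296,292,.042),'block near':P(300,560,.042),'leg in far':P(206,296,.057),'leg in n':P(206,400,.057),'legout':P(181,296,.057),'bolt':P(360,375,.047),'shoe far':P(276,412,.04)}
for k,v in pts.items(): print(k,np.round(v,4),'n %.2f d %.2f'%((v[:2]-ref)@n*1e3,(v[:2]-ref)@d*1e3))
```

```text
blade [ 0.54530506 -0.08741728  0.091     ] [ 0.54597167 -0.10571226  0.091     ] 0.018307122606207645
blade l [ 0.5453 -0.0874  0.091 ] n 23.30 d 19.83
blade r [ 0.546  -0.1057  0.091 ] n 5.00 d 19.86
block far [ 0.5806 -0.1091  0.042 ] n 0.35 d 54.38
block near [ 0.5117 -0.1136  0.042 ] n -1.66 d -14.71
leg in far [ 0.5803 -0.0875  0.057 ] n 21.95 d 54.83
leg in n [ 0.5559 -0.0882  0.057 ] n 22.12 d 30.35
legout [ 0.5801 -0.0817  0.057 ] n 27.76 d 54.83
bolt [ 0.5616 -0.1256  0.047 ] n -15.41 d 34.75
shoe far [ 0.5502 -0.1056  0.04  ] n 4.92 d 24.13
```

Request:
{"op": "apply_moves", "data": {
  "moves": [
    [[-0.15, 0.26, 0.5], [0, 0, 0], 0],
    [[-0.15, 0.26, 1.5], [0, 0, 0], 0],
    [[-0.15, 0.26, 2.3], [0, 0, 0], 0],
    [[-0.15, 0.26, 2.8], [0, 0, 0], 0],
    [[-0.15, 0.26, 2.8], [0, 0, 0], 0],
    [[-0.15, 0.26, 2.8], [0, 0, 0], 0],
    [[-0.15, 0.26, 2.8], [0, 0, 0], 0],
    [[-0.15, 0.26, 2.8], [0, 0, 0], 0],
    [[-0.15, 0.26, 2.8], [0, 0, 0], 0],
    [[-0.15, 0.26, 2.8], [0, 0, 0], 0]
  ]
}}

```text
time: 8.73
tool_pos: [0.526, -0.1007, 0.139]
ee_rot: [3.141, -0.001, 0.035]
wrist_force: [0.1, 0.1, -2.8]
width: 0.0236
```

Run:
```python
from h import *
o=robot.get_obs(); print(o['tool_pos'],o['ee_rot'],o['wrist_force'],o['wrist_torque'],o['width'])
snap('wrist','w5.png'); 
crop('w5.png',225,90,335,240,'w5b.png',4)
```

```text
[ 0.52596912 -0.10065843  0.13898738] [ 3.14118515e+00 -5.05234558e-04  3.53044033e-02] [ 0.08316935  0.1101139  -2.84218817] [-0.00753994 -0.00443793  0.02959065] 0.023637253333613994
scale 4
```

View pics/w5b.png

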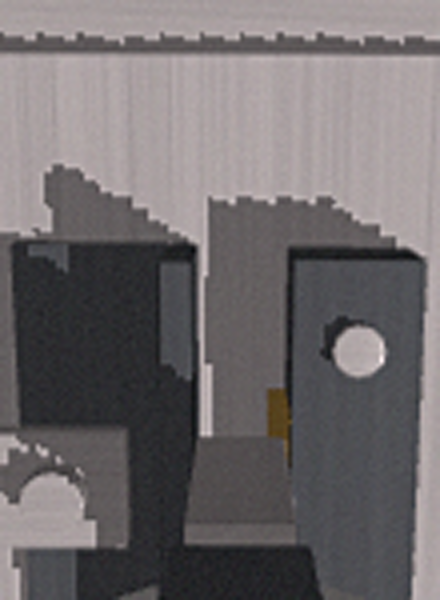

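Run:
```python
from h import *
c,_=load('w5.png'); f=lambda u,v:(225+u/4-.4,90+v/4-.4); P=lambda u,v,z: atz(c,f(u,v),z)
zb=.139-.0755
y=.035; n=np.array([-np.sin(y),np.cos(y)]); d=np.array([np.cos(y),np.sin(y)])
ref=np.array([.5263,-.1114])
pts={'blade l':P(199,436,zb),'blade r':P(282,436,zb),'block far':P(290,258,.042),'block near':P(291,470,.042),'leg in far':P(190,262,.057),'leg in n':P(190,385,.057),'legout':P(160,262,.057),'bolt':P(359,352,.047)}
for k,v in pts.items(): print(k,np.round(v,4),'n %.2f d %.2f'%((v[:2]-ref)@n*1e3,(v[:2]-ref)@d*1e3))
```

```text
blade l [ 0.5447 -0.0909  0.0635] n 19.83 d 19.12
blade r [ 0.5454 -0.1086  0.0635] n 2.17 d 19.14
block far [ 0.5807 -0.1094  0.042 ] n 0.07 d 54.47
block near [ 0.5319 -0.112   0.042 ] n -0.77 d 5.54
leg in far [ 0.5806 -0.0879  0.057 ] n 21.63 d 55.08
leg in n [ 0.5543 -0.0885  0.057 ] n 21.92 d 28.82
legout [ 0.5804 -0.0816  0.057 ] n 27.92 d 55.08
bolt [ 0.5611 -0.1255  0.047 ] n -15.35 d 34.28
```

Request:
{"op": "apply_moves", "data": {
  "moves": [
    [[0, -0.03, 0.2], [0, 0, 0], 0],
    [[0, -0.03, 0.4], [0, 0, 0], 0],
    [[0, -0.03, 0.6], [0, 0, 0], 0],
    [[0, -0.03, 0.8], [0, 0, 0], 0],
    [[0, -0.03, 1], [0, 0, 0], 0],
    [[0, -0.03, 1.2], [0, 0, 0], 0],
    [[0, -0.03, 1.4], [0, 0, 0], 0],
    [[0, -0.03, 1.5], [0, 0, 0], 0],
    [[0, -0.03, 1.5], [0, 0, 0], 0],
    [[0, -0.03, 1.5], [0, 0, 0], 0]
  ]
}}

```text
time: 9.62
tool_pos: [0.5257, -0.1003, 0.1234]
ee_rot: [3.142, 0.001, 0.035]
wrist_force: [0.5, 0.4, -2.1]
width: 0.0242
```

Request:
{"op": "apply_moves", "data": {
  "moves": [
    [[0, 0, 0.1], [0, 0, 0], 0],
    [[0, 0, 0.2], [0, 0, 0], 0],
    [[0, 0, 0.3], [0, 0, 0], 0],
    [[0, 0, 0.4], [0, 0, 0], 0],
    [[0, 0, 0.5], [0, 0, 0], 0],
    [[0, 0, 0.6], [0, 0, 0], 0],
    [[0, 0, 0.7], [0, 0, 0], 0],
    [[0, 0, 0.8], [0, 0, 0], 0],
    [[0, 0, 0.9], [0, 0, 0], 0],
    [[0, 0, 1], [0, 0, 0], 0]
  ]
}}

```text
time: 10.45
tool_pos: [0.5258, -0.1, 0.1135]
ee_rot: [-3.141, 0.0, 0.035]
wrist_force: [0.3, 1.3, -1.8]
width: 0.0239
```

Request:
{"op": "apply_moves", "data": {
  "moves": [
    [[0, 0, 0.1], [0, 0, 0], 0],
    [[0, 0, 0.2], [0, 0, 0], 0],
    [[0, 0, 0.3], [0, 0, 0], 0],
    [[0, 0, 0.4], [0, 0, 0], 0],
    [[0, 0, 0.5], [0, 0, 0], 0],
    [[0, 0, 0.6], [0, 0, 0], 0],
    [[0, 0, 0.7], [0, 0, 0], 0],
    [[0, 0, 0.8], [0, 0, 0], 0],
    [[0, 0, 0.8], [0, 0, 0], 0],
    [[0, 0, 0.8], [0, 0, 0], 0]
  ]
}}

```text
time: 11.28
tool_pos: [0.5254, -0.1, 0.1049]
ee_rot: [-3.141, 0.001, 0.035]
wrist_force: [0.6, 2.9, -4.3]
width: 0.0242
```

Request:
{"op": "apply_moves", "data": {
  "moves": [
    [[0, 0, 0.15], [0, 0, 0], 0],
    [[0, 0, 0.3], [0, 0, 0], 0],
    [[0, 0, 0.45], [0, 0, 0], 0],
    [[0, 0, 0.6], [0, 0, 0], 0],
    [[0, 0, 0.75], [0, 0, 0], 0],
    [[0, 0, 0.9], [0, 0, 0], 0],
    [[0, 0, 1.05], [0, 0, 0], 0],
    [[0, 0, 1.2], [0, 0, 0], 0],
    [[0, 0, 1.35], [0, 0, 0], 0],
    [[0, 0, 1.5], [0, 0, 0], 0]
  ]
}}

```text
time: 12.12
tool_pos: [0.5259, -0.1003, 0.0915]
ee_rot: [3.141, -0.0, 0.035]
wrist_force: [-2.9, 3.8, 9.3]
width: 0.0239
```

Request:
{"op": "apply_moves", "data": {
  "moves": [
    [[0, 0, 0.05], [0, 0, 0], 0],
    [[0, 0, 0.1], [0, 0, 0], 0],
    [[0, 0, 0.15], [0, 0, 0], 0],
    [[0, 0, 0.15], [0, 0, 0], 0],
    [[0, 0, 0.2], [0, 0, 0], 0],
    [[0, 0, 0.2], [0, 0, 0], 0],
    [[0, 0, 0.2], [0, 0, 0], 0],
    [[0, 0, 0.2], [0, 0, 0], 0],
    [[0, 0, 0.2], [0, 0, 0], 0],
    [[0, 0, 0.2], [0, 0, 0], 0]
  ]
}}

```text
time: 12.95
tool_pos: [0.5259, -0.1003, 0.0916]
ee_rot: [3.141, -0.001, 0.035]
wrist_force: [-4.6, 4.1, 9.8]
width: 0.0238
```

Run:
```python
from h import *
for i in range(3):
    o=robot.get_obs(); print(o['tool_pos'],o['ee_rot'],o['wrist_force'],o['wrist_torque'],o['width'])
    snap('wrist' if i<2 else 'side','%s6.png'%('w%d_'%i if i<2 else 's'))
crop('w1_6.png',225,90,335,240,'w6b.png',4)
crop('s6.png',230,100,360,230,'s6b.png',4.6)
```

```text
[ 0.52591401 -0.10028794  0.09156387] [ 3.14108665e+00 -1.07031550e-03  3.53640532e-02] [-4.58239462  4.05338067  9.82022124] [1.06703968 1.12574659 0.10589888] 0.02376425587824815
[ 0.5259174  -0.10029626  0.09155929] [ 3.14108412e+00 -1.05654331e-03  3.53637100e-02] [-4.11253895  3.90757133  9.75967521] [1.04446473 1.18436475 0.01300416] 0.023922723007619096
[ 0.52592999 -0.10026816  0.09155999] [ 3.14106935e+00 -1.08772415e-03  3.54253926e-02] [-4.35954509  3.53547692  9.82455372] [ 1.07661171e+00  1.07816088e+00 -1.98048887e-04] 0.023577923526162836
scale 4
scale 4.6
```

View pics/w6b.png

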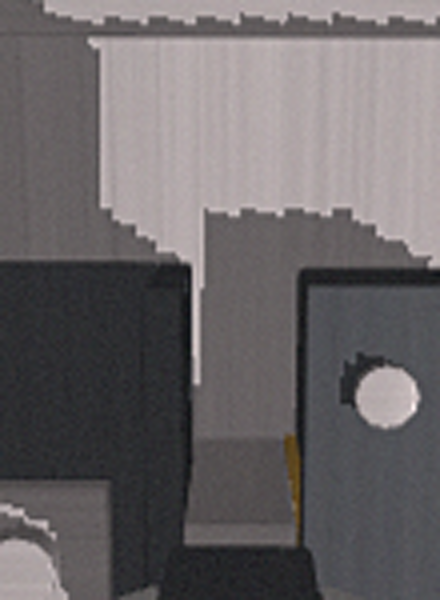

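View pics/s6b.png

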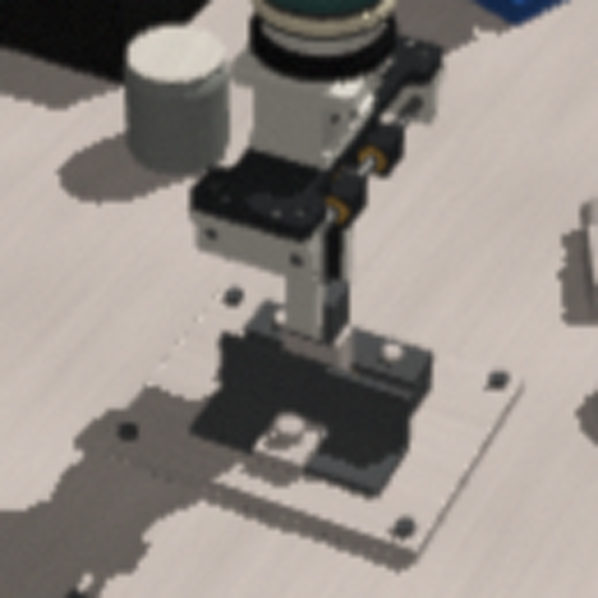

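Request:
{"op": "apply_moves", "data": {
  "moves": [
    [[0, 0, -0.2], [0, 0, 0], 0],
    [[0, 0, -0.2], [0, 0, 0], 0.2],
    [[0, 0, -0.2], [0, 0, 0], 0.5],
    [[0, 0, -0.2], [0, 0, 0], 0.5],
    [[0, 0, -0.2], [0, 0, 0], 0.5],
    [[0, 0, -0.2], [0, 0, 0], 0.5],
    [[0, 0, -0.2], [0, 0, 0], 0.5],
    [[0, 0, -0.2], [0, 0, 0], 0.5],
    [[0, 0, -0.2], [0, 0, 0], 0.5],
    [[0, 0, -0.2], [0, 0, 0], 0.5]
  ]
}}

```text
time: 13.93
tool_pos: [0.5257, -0.1004, 0.0904]
ee_rot: [3.141, 0.0, 0.035]
wrist_force: [0.6, 0.1, 0.2]
width: 0.0465
```

Run:
```python
from h import *
o=robot.get_obs(); print(o['tool_pos'],o['ee_rot'],o['wrist_force'],o['wrist_torque'],o['width'])
snap('wrist','w7.png'); snap('side','s7.png')
crop('w7.png',225,90,345,300,'w7b.png',2.8)
```

```text
[ 0.52568479 -0.10039925  0.09040222] [3.14133477e+00 4.23413238e-04 3.52132971e-02] [0.59369059 0.07762112 0.2305633 ] [ 0.01700959 -0.00242293 -0.03281963] 0.04649116046958968
scale 2.8
```

View pics/w7b.png

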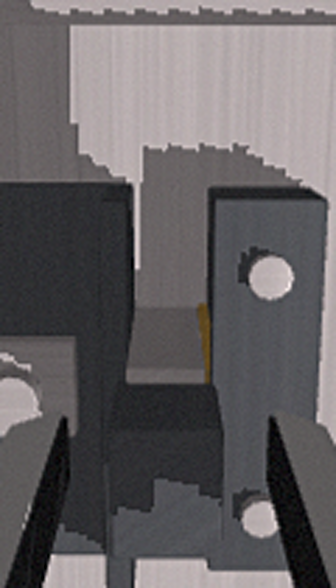

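Request:
{"op": "apply_moves", "data": {
  "moves": [
    [[0, 0, -1], [0, 0, 0], 0.5],
    [[0, 0, -2], [0, 0, 0], 0.5],
    [[0, 0, -3.5], [0, 0, 0], 0.5],
    [[0, 0, -5], [0, 0, 0], 0.5],
    [[0, 0, -5], [0, 0, 0], 0.3],
    [[0, 0, -5], [0, 0, 0], 0],
    [[0, 0, -5], [0, 0, 0], 0],
    [[0, 0, -5], [0, 0, 0], 0],
    [[0, 0, -5], [0, 0, 0], 0],
    [[0, 0, -5], [0, 0, 0], 0]
  ]
}}

```text
time: 14.87
tool_pos: [0.5252, -0.1002, 0.1396]
ee_rot: [-3.141, 0.002, 0.035]
wrist_force: [0.1, -0.5, -0.1]
width: 0.0104
```

Run:
```python
from h import *
o=robot.get_obs(); print(o['tool_pos'],o['ee_rot'],o['wrist_force'],o['width'],robot.tips_ahead)
snap('wrist','w8.png'); snap('side','s8.png')
crop('w8.png',195,90,365,300,'w8b.png',2.8)
crop('s8.png',240,140,360,230,'s8b.png',6.5)
```

```text
[ 0.52520459 -0.10017344  0.13955311] [-3.14110378e+00  2.02013682e-03  3.52125753e-02] [ 0.1285774  -0.49288285 -0.09170042] 0.010385110501954042 0.014
scale 2.8
scale 6.5
```

View pics/w8b.png

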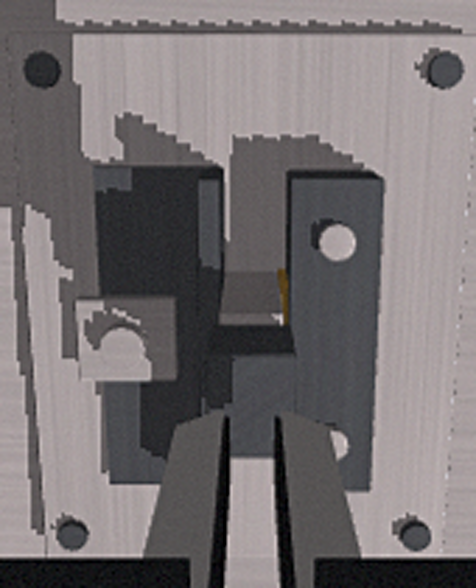

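View pics/s8b.png

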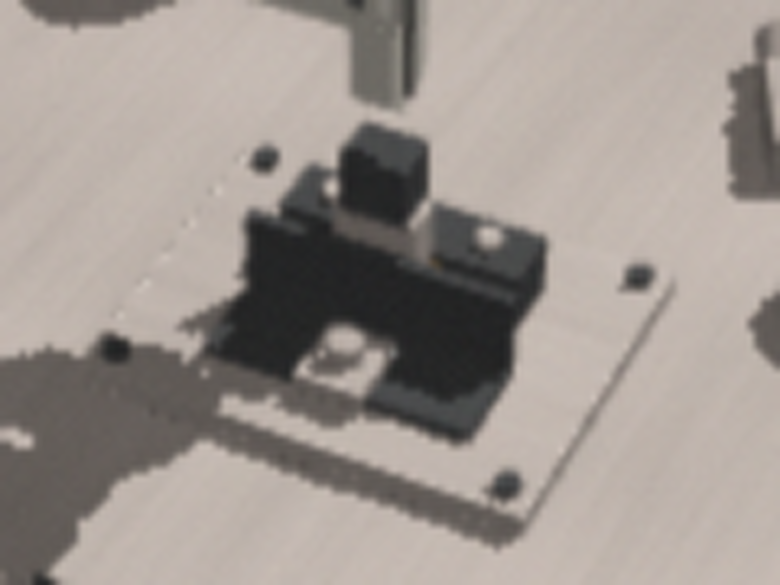

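```bash
cat > ov.py <<'E'
from h import *
import sys
def boxpts(x0,x1,y0,y1,z0,z1): return np.array([[x,y,z] for x in(x0,x1) for y in(y0,y1) for z in(z0,z1)])
ED=[(0,1),(2,3),(4,5),(6,7),(0,2),(1,3),(4,6),(5,7),(0,4),(1,5),(2,6),(3,7)]
def draw(fn,out,x0,y0,s,w,h,boxes,shift=(0,0)):
    c,im=load(fn); im=im[:,:,::-1][y0:y0+h,x0:x0+w]
    im=cv2.resize(im,None,fx=s,fy=s,interpolation=cv2.INTER_CUBIC)
    for B,col in boxes:
        q=(proj(c,B)+shift-[x0,y0]+.5)*s-.5
        for i,j in ED: cv2.line(im,tuple(int(v) for v in q[i]),tuple(int(v) for v in q[j]),col,1,cv2.LINE_AA)
    cv2.imwrite('pics/'+out,im)
def tf(B,x,y,z,yaw): 
    c,s=np.cos(yaw),np.sin(yaw); return B@np.array([[c,-s,0],[s,c,0],[0,0,1]]).T+[x,y,z]
E
python3 - <<'E'
from ov import *
J=dict(x=.5260,y=-.1115,yaw=.035)
def jb(*a): return tf(boxpts(*a),J['x'],J['y'],0,J['yaw'])
G=.0217
bx=[(jb(-.055,.055,-.03,0,.012,.042),(0,255,0)),(jb(-.06,.06,G,G+.007,.012,.057),(0,255,255)),
 (jb(-.015,.015,G-9.5e-3-.012,G-9.5e-3+.012,.072,.102),(0,0,255)),(jb(-.018,.018,G-.019,G,.012,.072),(255,0,255))]
draw('s8.png','s8o.png',240,140,6,125,95,bx)
draw('w8.png','w8o.png',200,90,3.4,165,170,bx)
E
```

```text
(no output)
```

View pics/s8o.png

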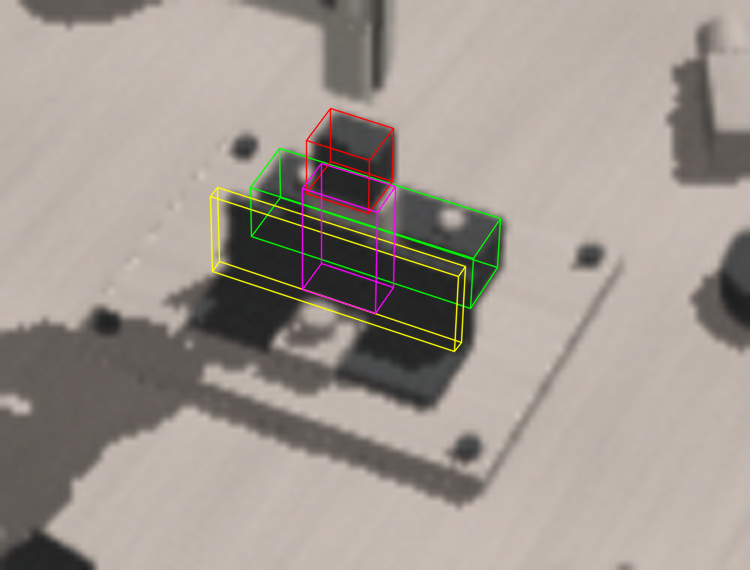

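View pics/w8o.png

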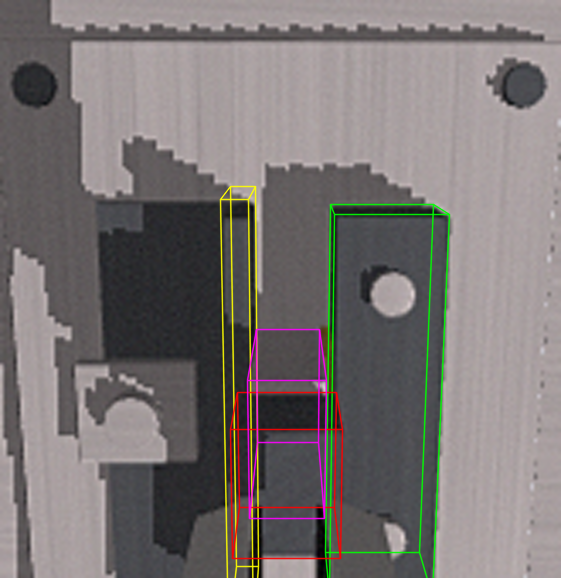

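The side overlay of the home pose lands within about 1 px of the packer, so it looks seated. I'll confirm with a gentle push on its top.

Request:
{"op": "apply_moves", "data": {
  "moves": [
    [[0, 0, 0.5], [0, 0, 0], 0],
    [[0, 0, 1], [0, 0, 0], 0],
    [[0, 0, 1.4], [0, 0, 0], 0],
    [[0, 0, 1.6], [0, 0, 0], 0],
    [[0, 0, 1.8], [0, 0, 0], 0],
    [[0, 0, 2], [0, 0, 0], 0],
    [[0, 0, 2.2], [0, 0, 0], 0],
    [[0, 0, 2.3], [0, 0, 0], 0],
    [[0, 0, 2.4], [0, 0, 0], 0],
    [[0, 0, 2.4], [0, 0, 0], 0]
  ]
}}

```text
time: 15.8
tool_pos: [0.5257, -0.1003, 0.1165]
ee_rot: [3.141, 0.0, 0.035]
wrist_force: [0.3, -0.1, 0.5]
width: 0.0002
```

Request:
{"op": "apply_moves", "data": {
  "moves": [
    [[0, 0, 0.05], [0, 0, 0], 0],
    [[0, 0, 0.1], [0, 0, 0], 0],
    [[0, 0, 0.15], [0, 0, 0], 0],
    [[0, 0, 0.2], [0, 0, 0], 0],
    [[0, 0, 0.25], [0, 0, 0], 0],
    [[0, 0, 0.3], [0, 0, 0], 0],
    [[0, 0, 0.3], [0, 0, 0], 0],
    [[0, 0, 0.3], [0, 0, 0], 0],
    [[0, 0, 0.3], [0, 0, 0], 0],
    [[0, 0, 0.3], [0, 0, 0], 0]
  ]
}}

```text
time: 16.63
tool_pos: [0.5265, -0.1006, 0.1163]
ee_rot: [3.14, -0.003, 0.035]
wrist_force: [-1.9, 0.9, 9.3]
width: 0.0007
```

Run:
```python
from h import *
o=robot.get_obs(); print(o['tool_pos'],o['ee_rot'],o['wrist_force'],o['wrist_torque'])
```

```text
[ 0.52651195 -0.10059914  0.1162963 ] [ 3.14023386e+00 -2.78635230e-03  3.53212557e-02] [-1.91019338  0.91699021  9.26490814] [0.16409941 0.50596564 0.027247  ]
```

Under a 9 N push the packer's top sits at z = 0.1023, and fully home is 0.102, so it is seated. I'll retreat and check.

Request:
{"op": "apply_moves", "data": {
  "moves": [
    [[0, 0, -0.5], [0, 0, 0], 0],
    [[0, 0, -2], [0, 0, 0], 0],
    [[0, 0, -4], [0, 0, 0], 0],
    [[0, 0, -6], [0, 0, 0], 0],
    [[-1.5, 0, -8], [0, 0, 0], 0],
    [[-3.5, 0, -8.5], [0, 0, 0], 0],
    [[-5, 0, -8.5], [0, 0, 0], 0],
    [[-5, 0, -8.5], [0, 0, 0], 0],
    [[-5, 0, -8.5], [0, 0, 0], 0],
    [[-5, 0, -8.5], [0, 0, 0], 0]
  ]
}}

```text
time: 17.47
tool_pos: [0.4761, -0.102, 0.1981]
ee_rot: [-3.141, 0.0, 0.035]
wrist_force: [-0.4, 0.3, 1.0]
width: 0.0007
```

Run:
```python
from h import *
o=robot.get_obs(); print(o['tool_pos'],o['ee_rot'],o['wrist_force'])
snap('wrist','w9.png'); snap('top','t9.png'); snap('side','s9.png')
crop('w9.png',225,80,345,230,'w9b.png',4)
```

```text
[ 0.47605635 -0.10201933  0.1980681 ] [-3.14142571e+00  4.77677757e-04  3.52169383e-02] [-0.43328675  0.29025381  1.0401994 ]
scale 4
```

View pics/w9b.png

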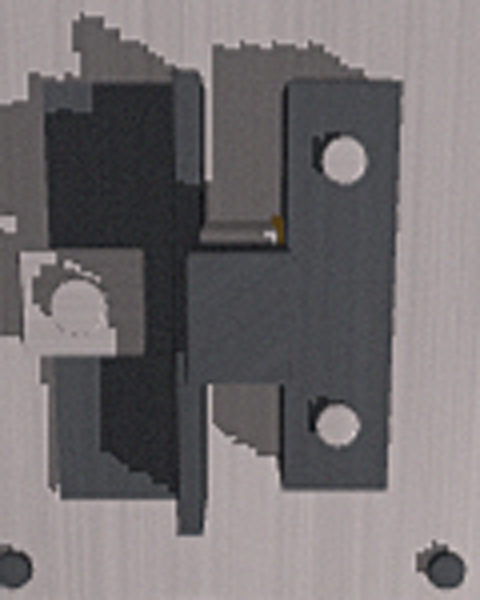

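View pics/s9.png

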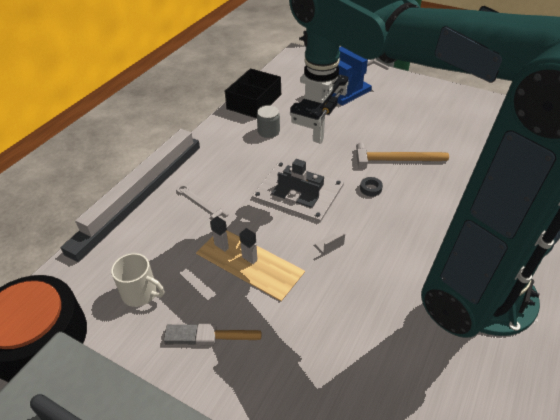

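View pics/w9.png

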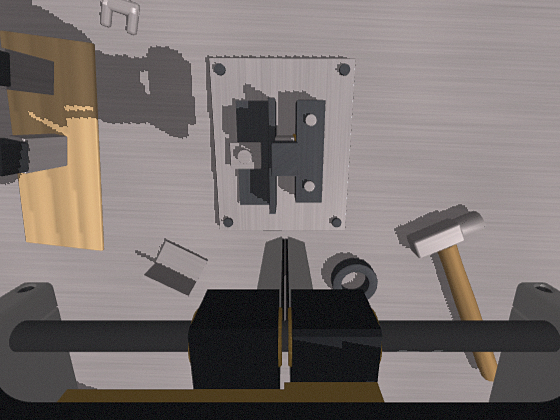

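The wrist view shows the packer home in the gap at crop (240,315), upright between the leg and the shoe, with the gripper clear. The side view shows the other two standing on the board at (219,233) and (249,247), and nothing else disturbed. I'm handing in.

Run:
```python
from h import *
print(job.close_job())
```

```text
the job is handed in; nothing more can be done
None
```

The job is handed in: the thickest packer (19 mm) is in the jig gap, released, home on the base plate in front of the shoe. It took about 17.6 s on the robot's clock.

**Choice:** I measured the gap at about 21.7 mm (readings 20.8 to 22.1) and the blades at 18.6, 16.4 and 13.7 mm. By those figures only the thick one would press the shoe back, by roughly 2 mm. I tried it first and it fitted, so the other two were never touched.

**Feel:** Going in, the shoe pushed sideways with about 3 to 4 N. The highest upward force reading was about 10 N. After release, a gentle 9 N push on the packer's top met it at z = 0.1023 m; fully home is 0.102 m.

**Last pictures:** The packer stands upright between the leg and the shoe. The other two packers are upright on the board, and the things around look undisturbed. The gripper was clear and touching nothing.

**What disagreed:**
- **Floor contact:** while I held the packer, it met the floor about 3 mm higher in tool position than I worked out from the grasp. It may have shifted in the grip. The push on its top and the side view both show it home.
- **Shoe travel:** the last close-up reads the shoe as still standing out about 3.3 mm, where I expected 2.3 mm. That difference is about one pixel, so the push-back rests on the gap figures and the force felt.

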